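# Open the two-leaf cake cupboard

### The job

Open up the small aluminium cupboard on the table so that cakes can be loaded: draw its bolt down, swing the bolted leaf wide open while the other leaf stays shut, and only then swing the other leaf, which its cover strip was holding in, wide open too. Leave both leaves standing open about square to the front or further, with the bolt still drawn, and do not disturb the bowl on the roof or the mould and the jar beside the cupboard.

Things in the scene. Friction and masses are not known exactly. Their poses are not given: they have to be found in the camera images.
- cupboard: Fixed aluminium cupboard, 220 deep (x) x 420 wide (y) x 220 mm high, clear back. Origin: centre of its underside, on the table; x points from its doors to its back, y to the left seen from the robot, z up. The roof's front edge and the front faces of both shut leaves lie at x = -126 mm. Each leaf is 203 mm wide, 14 mm thick, from z = 12 to 205 mm.
- keeper (a point): Steel keeper behind which the bolt shoots: a small fixed staple 30 mm wide (y) standing out 20 mm from the roof's front edge above the left leaf, from 209 to 221 mm above the table; this point is the middle of its front bar.
- cover_strip (a point): Middle of the cover strip: a 5 mm thick, 34 mm wide strip up the whole free edge of the left leaf, on its front, which reaches 17 mm over the front of the right leaf, so that the right leaf cannot open before the left one has. It swings with the left leaf.
- bolt (a joint): Steel tower bolt standing on the front of the left leaf near its free edge; metres drawn down: 0 = shot fully up behind the keeper (leaf locked), 0.025 = fully drawn down against its stop. It clears the keeper from about 0.014. It starts at 0 to 0.004, slides stiffly (about 4 to 5 N) and stays where it is left.
- bolt_knob (a point): Centre of the bolt's ball knob, 16 mm across, on a stem 42 mm in front of the leaf's face, 35 mm left of the cupboard's middle, 185 mm above the table when the bolt is fully up. Free from above; pushing it down draws the bolt. It moves with bolt and leaf.
- bolted_leaf (a joint): Angle of the left leaf (the one with the bolt and cover strip), rad: 0 = shut, grows as its free edge swings out towards the robot and then to the left, stop at 1.75. Turns about its vertical hinge line; stiff enough to stay where it is left (about 0.1 N m).
- bolted_leaf_handle (a point): Middle of the left leaf's pull: a level steel bar 10 mm thick, 80 mm long, axis 41 mm in front of the leaf's face, 36 mm clear behind it; 102 mm from the hinge line, 185 mm above the table, 20 mm below the leaf's top edge. An 8 mm post at each end holds it. Open from above. Its axes turn with the leaf (as the cupboard's when shut).
- bolted_leaf_hinge (a point): Point on the left leaf's vertical hinge line, at the leaf's outer front edge (x = -126, y = +205 mm in the cupboard's frame), 185 mm above the table.
- covered_leaf (a joint): Angle of the right leaf (the one under the cover strip, with no bolt), rad: 0 = shut, grows as its free edge swings out towards the robot and then to the right, stop at 1.75; same stiffness.
- covered_leaf_handle (a point): Middle of the right leaf's pull, the mirror image of the left one: same sizes and height, 102 mm from its hinge line.
- covered_leaf_hinge (a point): Point on the right leaf's vertical hinge line, at the leaf's outer front edge (x = -126, y = -205 mm in the cupboard's frame), 185 mm above the table.
- bowl_mid (a point): Bystander: loose steel bowl, 100 mm across, 50 mm high, standing on the rear half of the cupboard's roof; the point is half-way up on its axis. Leave alone.
- mould: Bystander: wooden cake mould lying on the table to the right of the cupboard's front, a disc 100 mm across and 28 mm thick with a 100 mm handle along its -x axis. Origin: centre of the disc's underside. Leave alone.
- jar: Bystander: amber jar with a white cap, 68 mm across, 110 mm high, standing on the table to the left of the cupboard's front. Origin: centre of its underside. Leave alone.

How it is judged:
By the outcome, as a careful person would: the job done as asked, in the order asked, and still so for the second after the job is handed in, with the robot touching nothing.
It also fails if it takes over 64 s, if anything falls off the work surface, if the arm or the gripper's body presses on something with over 40 N, if the wrist force passes 120 N, or if a joint passes its speed limit or range.

### The arm

A 6-joint arm with a two-finger parallel gripper is mounted at the origin on the work surface. World frame = base frame: x ahead of the robot, y to its left, z up, the work surface at z = 0. Lengths are in mm, angles in rad, forces in N, time in s.
With the tool pointing down it reaches from about 300 to 775 mm from the base axis. Payload 14.6 kg.
Tool frame: the origin (TCP) lies at the very end of the fingers, on their centre line; the grasp point (between the pads) lies 19 mm behind it; z points along the fingers, y is the line along which they close (so a half turn about z gives the same grasp; the last joint's range is limited). The gripper opens to 94 mm and grips with 3 to 60 N. Pads are 16 mm wide; open, the fingers measure 119 mm over their backs; the gripper's body (75 mm by 177 mm) begins 78 mm behind the grasp point.
Start: joints at [-1.259, 0.3, 1.521, -0, 1.321, -0.067], TCP at [203.386, -511.002, 205.446] pointing down, gripper open.
Joint ranges: [-3.03, 3.03], [-0.79, 2.21], [0.23, 2.52], [-1.04, 4.18], [0, 3.07], [-2.55, 2.55]. Speed limits (rad/s): [2.22, 2.22, 2.57, 3.14, 3.14, 3.14].

### API

Orientations are given as [roll, pitch, yaw] about the fixed x, y, z axes, in that order (R = Rz(yaw) Ry(pitch) Rx(roll)).
In Python, from cell import manip, camera, get_calibration gives the robot as it stands. The module is installed in compiled form; this text tells all that it offers.
- The arm moves only by the tool jog_arm, never from a script. Its argument "plan" is one flat list of numbers, 6 for each row, row after row: the shift along the world's x, y, z in m, then the turn, a rotation vector about the world's x, y, z in degrees. A call has 1 to 20 rows; each row is the pose to reach, as a shift and turn from the pose commanded when the call began; what a row does not reach only later rows make up. A row lasts 1/10 s, in which the tool goes at most 50 mm and 8.59 degrees, less where a joint would pass 70% of its speed; a pose out of reach is approached as far as the arm can. A call with a gripper value outside its range is refused whole. "claw" is the finger opening in m, from 0 to 0.094, set as the call begins (left out, the last holds). The fingers move at their own pace and stop on an object; "force" is the grip in N (left out, the last holds). Time passes only in rows, so rows that repeat a pose let the fingers close. It gives the time, the measured TCP pose, the force, the opening and the grip force at its end, in the units of the state.
- manip.read_state(): the state, without advancing time (a new reading comes with each control period).
- camera(name): name is "scene" or "top" or "wrist"; returns (picture, depth): 384x512x3 uint8, red, green, blue; 384x512 float32, mm along the optical axis (not along the pixel's ray), 0 where there is no reading.
- get_calibration(name): a dict with "fx", "fy", "cx", "cy" (pixels), "origin" and "attitude" of the camera in the world. Camera axes: x right, y down, z forward; pixel columns grow to the right and rows downward; lengths in mm; the calibration is good to about 2 mm. The wrist camera is an equidistant fisheye: a pixel r from the principal point sees the ray r / f radians off the axis. A picture is of the moment at which its call begins: read the wrist's pose just before it. get_calibration takes no time and is no camera call; for the wrist camera it gives the pose at the moment of the call.
- manip.sign_off(): hands the job in; it is judged then, once.
The state is a dict: "clock": time; "joints": joint angles; "qd": joint speeds; "effort": joint torques, N m; "eef_pos": TCP position; "eef_rot": TCP orientation; "wrist_force": force on the tool from outside, world axes, zero at the start; "moment": the same for the moment, N m; "finger_gap": finger opening in mm; "finger_force": force on a finger pad.
Only numpy, scipy, OpenCV 4.12 (cv2) and the standard library are available. Lean on these libraries where they do the work, as an engineer would, in place of code of your own. Each camera call takes 0.05 s, during which the arm holds its last target. There are 200 camera calls.

## Working session

There is one attempt and no reset: what is moved stays moved. The work goes in short steps, Python scripts to look and compute and a tool call to move; the robot and the scene stay as the last step left them, time stands still between calls to the robot, and variables do not carry over. Pictures are saved under pics/ and viewed, at most 10 in all, crops included, and the job is handed in when it is done.

Besides the shell and the picture viewer there is one more tool, called after "Call:" by a JSON object that holds its "op" and its "data", one argument or row to a line. jog_arm: Moves the arm, as the interface text tells. Its arguments: {"type":"object","properties":{"plan":{"type":"array"},"claw":{"type":"number"},"force":{"type":"number"}},"required":["plan"]}

```bash
mkdir -p pics
python3 - <<'E'
from cell import manip,camera,get_calibration
import cv2,numpy as np
print(manip.read_state())
for n in("scene","top"):
    p,d=camera(n);cv2.imwrite(f"pics/{n}0.png",p[:,:,::-1]);np.savez(f"pics/{n}0.npz",p=p,d=d)
    print(get_calibration(n),(d>0).mean())
E
```

```text
{'clock': 0.0, 'joints': array([-1.25859217e+00,  3.00521729e-01,  1.52158552e+00, -3.47412681e-05,
        1.32067968e+00, -6.65769102e-02]), 'qd': array([ 0.00234034, -0.00099334, -0.00018789, -0.00168553,  0.00107576,
        0.00184529]), 'effort': array([-1.03034567e-03, -5.31807625e+01, -3.52737200e+01,  7.06864544e-02,
        2.42740806e-02, -8.43264411e-05]), 'eef_pos': array([ 203.30376621, -510.76468806,  204.85667732]), 'eef_rot': array([-3.14039879e+00, -4.58766625e-05,  3.78789655e-01]), 'wrist_force': array([-0.18231972, -0.25719406, -0.11847524]), 'moment': array([-0.01292541,  0.01519826, -0.00098419]), 'finger_force': 0.0, 'finger_gap': 94.0350255113443}
{'fx': 438.38507866683426, 'fy': 438.38507866683426, 'cx': 255.53660710650652, 'cy': 196.3958818927447, 'origin': array([ 576.44413021, -554.35665797, 1436.44073899]), 'attitude': array([-2.72024177,  0.01041738, -0.12083863])} 0.9957478841145834
{'fx': 407.2216980677522, 'fy': 407.2216980677522, 'cx': 248.79075947816966, 'cy': 200.04492820914115, 'origin': array([ 524.66571907,  -18.37713399, 1434.31906282]), 'attitude': array([-3.07386856,  0.02171116, -1.58507062])} 0.9961140950520834
```

View pics/scene0.png

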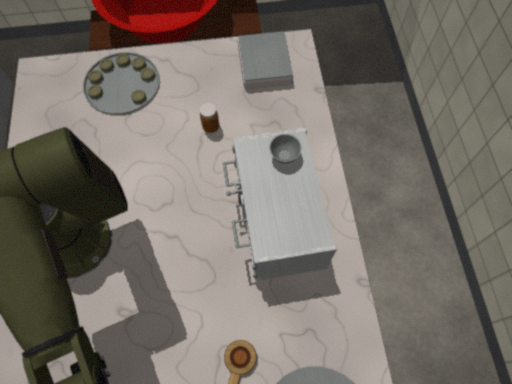

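View pics/top0.png

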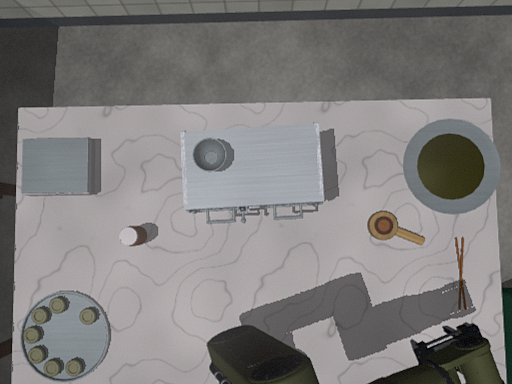

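The top view shows the roof with corners near (182,127), (320,123), (324,206), (187,211). The left pull is at about (220,215), the right pull at (289,212), and the bolt near (243,211). The jar is at (132,235) and the mould disc at (383,225).

```bash
cat > h.py <<'E'
import numpy as np,cv2
from scipy.spatial.transform import Rotation as R
def cloud(cal,d):
    v,u=np.mgrid[:d.shape[0],:d.shape[1]]
    P=np.stack([(u-cal['cx'])/cal['fx']*d,(v-cal['cy'])/cal['fy']*d,d],-1)
    return P@R.from_euler('xyz',cal['attitude']).as_matrix().T+cal['origin']
E
python3 - <<'E'
from h import *
from cell import get_calibration
for n in("top","scene"):
    z=np.load(f"pics/{n}0.npz");W=cloud(get_calibration(n),z['d'])
    if n=="top": print("table z",np.median(W[250:300,140:200,2]))
    m=(abs(W[...,2]-220)<12)&(W[...,1]<300)&(W[...,0]>400)
    m=cv2.morphologyEx(m.astype(np.uint8),cv2.MORPH_OPEN,np.ones((7,7)))
    k,l,s,c=cv2.connectedComponentsWithStats(m);i=1+np.argmax(s[1:,4])
    P=W[l==i];r=cv2.minAreaRect(P[:,:2].astype(np.float32));print(n,"roof",r,np.median(P[:,2]),cv2.boxPoints(r).round(1).tolist())
    if n=="top":
        for v in range(204,226): print(v,' '.join('%3d'%x for x in W[v,200:310:2,2]))
        hsv=cv2.cvtColor(z['p'],cv2.COLOR_RGB2HSV)
        for nm,(a,b,c2,d2) in dict(jar=(215,255,110,160),mould=(200,255,360,430)).items():
            S=W[a:b,c2:d2].reshape(-1,3);S=S[S[:,2]>15];print(nm,S.min(0).round(),S.max(0).round(),S.mean(0).round())
        S=W[130:175,185:240].reshape(-1,3);S=S[S[:,2]>235];print('bowl',S.min(0).round(),S.max(0).round())
E
```

```text
table z 0.12110904145117729
top roof ((708.7649536132812, -0.5480499267578125), (237.10470581054688, 420.68505859375), 2.4765758514404297) 220.4016306768467 [[581.2000122070312, 204.5], [599.4000244140625, -215.8000030517578], [836.2999877929688, -205.60000610351562], [818.0999755859375, 214.6999969482422]]
204 222 221 222 221 218 220 217 224 217 221 218 220 220 220 216 223 217 220 216 222 221 221 222 218 224 219 224 221 223 221 220 221 217 215 218 220 220 216 222 221 216 202 197 196 185 144 140 130 117 113 190 108 110 106 108
205 220 222 221 217 222 219 219 223 223 220 219 217 224 222 217 222 220 218 219 225 220 219 217 220 222 217 219 222 219 222 224 218 209 205 196 191 153 189 135 127 119 108 101 110 106 109 107 106 101  47 185  37  29  33  32
206 217 219 221 222 220 218 218 224 222 219 222 216 220 223 220 221 217 219 220 222 221 220 223 217 214 209 204 192 185 203 137 124 114 110 103 101 107 189 108 108  98  49  37  30  31  23  29  30  33  16 186   7  -5   5   0
207 224 218 228 218 221 216 224 221 218 219 220 217 216 224 216 216 206 199 195 217 200 200 199 221 208 200 205 205 205
[... 3879 characters left out ...]
   1   4   0   1  -4  -1   0  -1  -2
225   5   1  -2   3   0   3  -3   0   3  -2   0   4  -1   1  -1   0   0   1   1   4  -3   2   2  -2   0  -4   1   0  -1   0  -1  -2  -3   2   3   0   5   1   2   2   1   3   0   1   0   0  -4   3   4   3   1  -1  -1   0   4
jar [469. -18.  15.] [ 536.  437. 1434.] [503. 391. 109.]
mould [ 457. -589.   15.] [ 608.  -18. 1434.] [ 521. -472.   46.]
bowl [525. -18. 235.] [ 787.  169. 1434.]
scene roof ((708.0925903320312, -1.0825958251953125), (238.11917114257812, 423.35931396484375), 2.473640203475952) 219.36773999148193 [[580.0, 205.3000030517578], [598.2999877929688, -217.6999969482422], [836.2000122070312, -207.39999389648438], [817.9000244140625, 215.5]]
```

```bash
cat >> h.py <<'E'
F=np.array([590.3,-5.9]);a=0.0432
n=-np.array([np.cos(a),np.sin(a)]);yy=np.array([-np.sin(a),np.cos(a)])
def loc(P): d=P[...,:2]-F; return np.stack([d@n,d@yy],-1)   # mm in front of face, mm left
E
python3 - <<'E'
from h import *
from cell import get_calibration
for n_ in("top","scene"):
    z=np.load(f"pics/{n_}0.npz");W=cloud(get_calibration(n_),z['d']).reshape(-1,3);L=loc(W)
    for nm,(y0,y1,f0,f1,z0,z1) in dict(lbar=(80,126,30,55,175,200),rbar=(-126,-80,30,55,175,200),knob=(22,48,32,55,175,200),keeper=(10,60,10,30,205,228)).items():
        m=(L[:,1]>y0)&(L[:,1]<y1)&(L[:,0]>f0)&(L[:,0]<f1)&(W[:,2]>z0)&(W[:,2]<z1)
        print(n_,nm,m.sum(),L[m].min(0).round(1),L[m].max(0).round(1),L[m].mean(0).round(1),W[m].mean(0).round(1))
print("knob",F+42*n+35*yy,"Lgap",F+18*n+103*yy,"Rgap",F+18*n-103*yy)
E
```

```text
top lbar 50 [35.7 82.5] [ 45.6 126. ] [ 40.7 104.2] [545.1  96.5 189.3]
top rbar 50 [  35.4 -125.6] [ 45.2 -82.2] [  40.3 -103.6] [ 554.5 -111.1  188.9]
top knob 21 [33.8 27.6] [49.3 40.2] [41.3 34.5] [547.5  26.8 188.9]
top keeper 25 [10.1 22.1] [19.6 49.3] [15.7 37.5] [573.   30.9 219.7]
scene lbar 39 [36.1 82. ] [ 45.8 124. ] [ 40.7 104.2] [545.1  96.5 188.3]
scene rbar 47 [  35.5 -125.1] [ 45.4 -81.2] [  40.5 -103.9] [ 554.3 -111.5  188.8]
scene knob 24 [32.4 27.1] [48.8 40.3] [40.7 33. ] [548.2  25.3 185.9]
scene keeper 28 [10. 19.] [19.6 49.1] [15.1 33.4] [573.7  26.8 218.6]
knob [546.82765519  27.25351018] Lgap [567.86857742  96.22654543] Rgap [ 576.76500967 -109.58126174]
```

Call:
{"op": "jog_arm", "data": {
  "plan": [0,0,0.05,0,0,0,0.342,0.538,0.05,0,0,-19.2,0.342,0.538,0.05,0,0,-19.2,0.342,0.538,0.05,0,0,-19.2,0.342,0.538,0.05,0,0,-19.2,0.342,0.538,0.05,0,0,-19.2,0.342,0.538,0.05,0,0,-19.2,0.342,0.538,0.05,0,0,-19.2,0.342,0.538,0.05,0,0,-19.2,0.342,0.538,0.05,0,0,-19.2,0.342,0.538,0.05,0,0,-19.2,0.342,0.538,0.05,0,0,-19.2,0.342,0.538,0.05,0,0,-19.2,0.342,0.538,0.05,0,0,-19.2,0.342,0.538,0.05,0,0,-19.2,0.342,0.538,0.05,0,0,-19.2,0.342,0.538,0.05,0,0,-19.2,0.342,0.538,0.05,0,0,-19.2,0.342,0.538,0.05,0,0,-19.2,0.342,0.538,0.05,0,0,-19.2],
  "claw": 0,
  "force": 20
}}

```text
clock: 2.1
eef_pos: [545.3, 26.4, 255.7]
eef_rot: [3.142, -0.0, 0.043]
wrist_force: [-0.3, 0.1, 0.7]
finger_gap: 0.4
finger_force: 0.0
```

Call:
{"op": "jog_arm", "data": {
  "plan": [0,0,-0.03,0,0,0,0,0,-0.055,0,0,0,0,0,-0.062,0,0,0,0,0,-0.066,0,0,0,0,0,-0.07,0,0,0,0,0,-0.074,0,0,0,0,0,-0.078,0,0,0,0,0,-0.082,0,0,0,0,0,-0.085,0,0,0,0,0,-0.086,0,0,0,0,0,-0.086,0,0,0,0,0,-0.086,0,0,0]
}}

```text
clock: 3.3
eef_pos: [545.4, 27.0, 169.4]
eef_rot: [-3.142, 0.0, 0.044]
wrist_force: [0.5, 0.0, 1.1]
finger_gap: 0.7
finger_force: 0.4
```

Call:
{"op": "jog_arm", "data": {
  "plan": [0,0,0.035,0,0,0,0,0,0.07,0,0,0,0,0,0.07,0,0,0,0.012,0.035,0.07,0,0,0,0.0225,0.069,0.07,0,0,0,0.0225,0.069,0.07,0,0,0,0.0225,0.069,0.07,0,0,0,0.0225,0.069,0.07,0,0,0]
}}

```text
clock: 4.1
eef_pos: [567.6, 95.4, 239.0]
eef_rot: [3.141, 0.001, 0.043]
wrist_force: [-1.0, -0.1, 0.6]
finger_gap: 0.7
finger_force: 0.0
```

```bash
cat > look.py <<'E'
import sys
from h import *
from cell import manip,camera,get_calibration
k=sys.argv[1]
print(manip.read_state()['eef_pos'])
for n_ in("top","scene","wrist"):
    p,d=camera(n_);cv2.imwrite(f"pics/{n_}{k}.png",p[:,:,::-1]);np.savez(f"pics/{n_}{k}.npz",p=p,d=d,**get_calibration(n_))
E
python3 look.py 1
python3 - <<'E'
from h import *
ims=[]
for n_ in("scene","top"):
    z=np.load(f"pics/{n_}1.npz");W=cloud(z,z['d']).reshape(-1,3);L=loc(W)
    m=(L[:,1]>22)&(L[:,1]<48)&(L[:,0]>34)&(L[:,0]<50)&(W[:,2]>140)&(W[:,2]<200)
    print(n_,m.sum(),W[m].mean(0) if m.any() else '',np.sort(W[m][:,2])[-5:])
p=np.load("pics/scene1.npz")['p'][130:290,190:350,::-1];w=np.load("pics/wrist1.npz")['p'][...,::-1]
a=cv2.resize(p,(384,384));cv2.imwrite("pics/c1.png",cv2.resize(np.hstack([a,w]),(800,343)))
E
```

```text
[567.61856365  95.36966229 239.00178374]
scene 19 [547.73150184  24.71583463 165.61318437] [168.21430981 168.75327165 169.11114412 169.43677597 171.71703343]
top 0  []
```

View pics/c1.png

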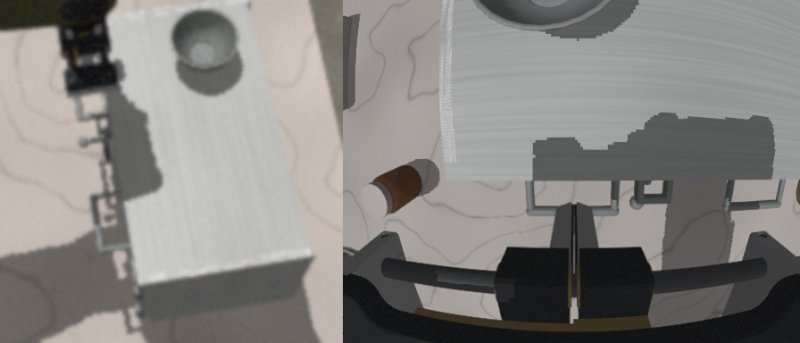

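The crop shows the knob well below its earlier place (top at about 168 mm, so drawn about 22 mm). The wrist view (573,205) has the closed tips centred over the left pull's loop (528–617).

```bash
cat > arc.py <<'E'
from h import *
def arc(side,N,th1=1.66):
    y=yy*side;H=F+205*y;S=F+18*n+103*y
    for t in np.linspace(0,th1,N+1):
        u=-y*np.cos(t)+n*np.sin(t);m=n*np.cos(t)+y*np.sin(t)
        h=8*abs(np.cos(t))+12.5*abs(np.sin(t))
        P=H+102*u+(36-h)*m; print(round(t,2),(P-S).round(1).tolist(),P.round(1))
arc(1,18);arc(-1,18)
E
python3 arc.py
```

```text
0.0 [-10.0, -0.4] [557.9  95.8]
0.09 [-18.3, 2.1] [549.6  98.3]
0.18 [-26.4, 5.3] [541.5 101.6]
0.28 [-34.2, 9.2] [533.6 105.4]
0.37 [-41.8, 13.7] [526. 110.]
0.46 [-49.1, 18.9] [518.8 115.1]
0.55 [-56.0, 24.7] [511.9 120.9]
0.65 [-62.4, 31.1] [505.5 127.4]
0.74 [-68.4, 38.2] [499.5 134.4]
0.83 [-73.7, 45.8] [494.1 142. ]
0.92 [-78.5, 53.9] [489.4 150.2]
1.01 [-82.6, 62.6] [485.3 158.8]
1.11 [-85.9, 71.7] [482.  167.9]
1.2 [-88.4, 81.2] [479.5 177.4]
1.29 [-90.1, 91.0] [477.8 187.2]
1.38 [-90.8, 101.0] [477.1 197.2]
1.48 [-90.6, 111.2] [477.3 207.4]
1.57 [-89.4, 121.4] [478.5 217.6]
1.66 [-87.3, 130.2] [480.6 226.4]
0.0 [-10.0, -0.4] [ 566.8 -110. ]
0.09 [-18.0, -3.7] [ 558.7 -113.3]
0.18 [-25.8, -7.6] [ 551.  -117.2]
0.28 [-33.3, -12.1] [ 543.5 -121.7]
0.37 [-40.5, -17.3] [ 536.3 -126.9]
0.46 [-47.3, -23.1] [ 529.5 -132.7]
0.55 [-53.6, -29.5] [ 523.1 -139. ]
0.65 [-59.5, -36.4] [ 517.3 -146. ]
0.74 [-64.8, -43.9] [ 512.  -153.5]
0.83 [-69.5, -52.0] [ 507.2 -161.6]
0.92 [-73.6, -60.5] [ 503.2 -170.1]
1.01 [-76.9, -69.5] [ 499.9 -179.1]
1.11 [-79.4, -78.8] [ 497.4 -188.4]
1.2 [-81.1, -88.5] [ 495.7 -198.1]
1.29 [-81.9, -98.4] [ 494.9 -208. ]
1.38 [-81.7, -108.5] [ 495. -218.]
1.48 [-80.7, -118.6] [ 496.1 -228.2]
1.57 [-78.6, -128.7] [ 498.2 -238.3]
1.66 [-75.7, -137.2] [ 501.1 -246.8]
```

Call:
{"op": "jog_arm", "data": {
  "plan": [0,0,-0.03,0,0,0,0,0,-0.05,0,0,0,0,0,-0.06,0,0,0,0,0,-0.071,0,0,0,0,0,-0.071,0,0,0,0,0,-0.071,0,0,0]
}}

```text
clock: 4.85
eef_pos: [568.2, 95.9, 169.1]
eef_rot: [-3.142, -0.001, 0.044]
wrist_force: [-0.4, -0.6, 0.9]
finger_gap: 0.6
finger_force: 0.0
```

Call:
{"op": "jog_arm", "data": {
  "plan": [-0.005,0,0,0,0,0,-0.01,0,0,0,0,0,-0.014,0.001,0,0,0,0,-0.018,0.002,0,0,0,0,-0.026,0.005,0,0,0,0,-0.034,0.009,0,0,0,0,-0.042,0.014,0,0,0,0,-0.049,0.019,0,0,0,0]
}}

```text
clock: 5.65
eef_pos: [518.1, 115.4, 168.5]
eef_rot: [3.141, 0.0, 0.044]
wrist_force: [3.6, 1.1, -0.7]
finger_gap: 0.6
finger_force: 1.3
```

Call:
{"op": "jog_arm", "data": {
  "plan": [-0.007,0.006,0,0,0,0,-0.013,0.012,0,0,0,0,-0.019,0.019,0,0,0,0,-0.025,0.027,0,0,0,0,-0.03,0.035,0,0,0,0,-0.034,0.044,0,0,0,0,-0.037,0.053,0,0,0,0,-0.039,0.062,0,0,0,0,-0.041,0.072,0,0,0,0,-0.042,0.082,0,0,0,0,-0.042,0.092,0,0,0,0,-0.04,0.102,0,0,0,0,-0.038,0.108,0,0,0,0,-0.038,0.112,0,0,0,0,-0.038,0.113,0,0,0,0,-0.038,0.113,0,0,0,0]
}}

```text
clock: 7.25
eef_pos: [480.8, 228.1, 168.3]
eef_rot: [-3.141, 0.0, 0.044]
wrist_force: [-0.2, -0.4, 0.0]
finger_gap: 0.6
finger_force: 0.0
```

Call:
{"op": "jog_arm", "data": {
  "plan": [0,-0.006,0,0,0,0,0,-0.006,0.04,0,0,0,0,-0.006,0.08,0,0,0,0,-0.006,0.08,0,0,0,0,-0.006,0.08,0,0,0,0.096,-0.3375,0.08,0,0,0,0.096,-0.3375,0.08,0,0,0,0.096,-0.3375,0.08,0,0,0,0.096,-0.3375,0.08,0,0,0,0.096,-0.3375,0.08,0,0,0,0.096,-0.3375,0.08,0,0,0,0.096,-0.3375,0.08,0,0,0,0.096,-0.3375,0.08,0,0,0,0.096,-0.3375,0.08,0,0,0,0.096,-0.3375,0.08,0,0,0]
}}

```text
clock: 8.75
eef_pos: [576.5, -108.7, 247.7]
eef_rot: [-3.141, 0.001, 0.044]
wrist_force: [0.0, 0.1, -0.8]
finger_gap: 0.5
finger_force: 0.0
```

```bash
python3 look.py 2
python3 - <<'E'
from h import *
for n_ in("scene","top"):
    z=np.load(f"pics/{n_}2.npz");W=cloud(z,z['d']).reshape(-1,3);L=loc(W)
    m=(L[:,1]>195)&(L[:,1]<300)&(L[:,0]>20)&(L[:,0]<230)&(W[:,2]>197)&(W[:,2]<213)
    r=cv2.minAreaRect(L[m].astype(np.float32));print(n_,m.sum(),r,cv2.fitLine(L[m].astype(np.float32),cv2.DIST_HUBER,0,.01,.01).ravel())
p=np.load("pics/scene2.npz")['p'][110:290,170:350,::-1];w=np.load("pics/wrist2.npz")['p'][...,::-1]
a=cv2.resize(p,(384,384));cv2.imwrite("pics/c2.png",cv2.resize(np.hstack([a,w]),(800,343)))
E
```

```text
[ 576.47555714 -108.6816532   247.66495755]
scene 237 ((114.78633880615234, 209.59402465820312), (188.79302978515625, 22.314151763916016), 7.946365833282471) [9.9140668e-01 1.3081574e-01 1.0722164e+02 2.0888065e+02]
top 337 ((120.58023071289062, 210.56045532226562), (199.31996154785156, 21.584318161010742), 8.455169677734375) [9.92293477e-01 1.23909675e-01 1.16023216e+02 2.10318634e+02]
```

View pics/c2.png

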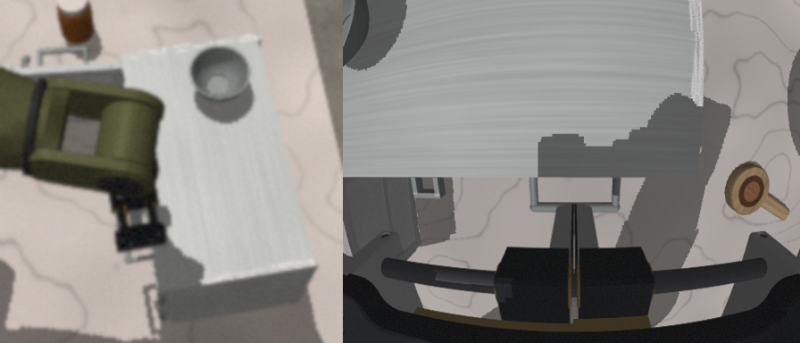

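The left leaf stands at about 1.70 rad and the right leaf is still shut. The tips at (573,205) are centred over the right pull's loop (532–618).

Call:
{"op": "jog_arm", "data": {
  "plan": [0,0,-0.035,0,0,0,0,0,-0.055,0,0,0,0,0,-0.07,0,0,0,0,0,-0.08,0,0,0,0,0,-0.08,0,0,0,0,0,-0.08,0,0,0,-0.005,0,-0.08,0,0,0,-0.01,0,-0.08,0,0,0,-0.014,-0.002,-0.08,0,0,0,-0.018,-0.004,-0.08,0,0,0,-0.026,-0.008,-0.08,0,0,0,-0.033,-0.012,-0.08,0,0,0,-0.04,-0.017,-0.08,0,0,0,-0.047,-0.023,-0.08,0,0,0]
}}

```text
clock: 10.3
eef_pos: [529.3, -132.9, 168.5]
eef_rot: [-3.142, -0.0, 0.044]
wrist_force: [2.9, 0.1, 0.3]
finger_gap: 0.3
finger_force: 1.3
```

Call:
{"op": "jog_arm", "data": {
  "plan": [-0.007,-0.006,0,0,0,0,-0.013,-0.013,0,0,0,0,-0.018,-0.021,0,0,0,0,-0.023,-0.029,0,0,0,0,-0.027,-0.037,0,0,0,0,-0.03,-0.046,0,0,0,0,-0.032,-0.056,0,0,0,0,-0.034,-0.065,0,0,0,0,-0.035,-0.075,0,0,0,0,-0.035,-0.085,0,0,0,0,-0.034,-0.096,0,0,0,0,-0.032,-0.106,0,0,0,0,-0.029,-0.112,0,0,0,0,-0.029,-0.115,0,0,0,0,-0.029,-0.115,0,0,0,0,-0.029,-0.115,0,0,0,0,-0.029,-0.109,0,0,0,0,-0.029,-0.109,0.04,0,0,0,-0.029,-0.109,0.08,0,0,0,-0.029,-0.109,0.12,0,0,0]
}}

```text
clock: 12.3
eef_pos: [500.7, -240.7, 290.0]
eef_rot: [-3.142, 0.0, 0.044]
wrist_force: [1.0, 0.5, 0.0]
finger_gap: 0.7
finger_force: 0.0
```

Call:
{"op": "jog_arm", "data": {
  "plan": [0,0,0.05,0,0,0,-0.1,0,0.05,0,0,0,-0.1,0,0.05,0,0,0,-0.1,0,0.05,0,0,0,-0.1,0,0.05,0,0,0,-0.1,0,0.05,0,0,0]
}}

```text
clock: 12.9
eef_pos: [401.6, -241.3, 338.5]
eef_rot: [3.142, -0.0, 0.044]
wrist_force: [-0.7, -0.2, -0.1]
finger_gap: 0.2
finger_force: 0.0
```

```bash
python3 look.py 3
python3 - <<'E'
from h import *
for n_ in("scene","top"):
    z=np.load(f"pics/{n_}3.npz");W=cloud(z,z['d']).reshape(-1,3);L=loc(W)
    for s in(1,-1):
        m=(s*L[:,1]>195)&(s*L[:,1]<300)&(L[:,0]>20)&(L[:,0]<230)&(W[:,2]>197)&(W[:,2]<213)
        print(n_,s,m.sum(),cv2.fitLine(L[m].astype(np.float32),cv2.DIST_HUBER,0,.01,.01).ravel())
    if n_=="top":
        for nm,(a,b,c2,d2) in dict(jar=(215,255,110,160),mould=(200,255,360,430)).items():
            V=W.reshape(384,512,3)[a:b,c2:d2].reshape(-1,3);V=V[(V[:,2]>15)&(V[:,2]<200)];print(nm,V.mean(0).round())
            q=np.load("pics/top0.npz");V=cloud(z,q['d'])[a:b,c2:d2].reshape(-1,3);V=V[(V[:,2]>15)&(V[:,2]<200)];print(nm,V.mean(0).round())
p=np.load("pics/scene3.npz")['p'][90:390,130:350,::-1];w=np.load("pics/top3.npz")['p'][100:340,100:440,::-1]
cv2.imwrite("pics/c3.png",np.hstack([cv2.resize(p,(300,400)),cv2.resize(w,(500,400))]))
E
```

```text
[ 401.5994582  -241.2971434   338.49646324]
scene 1 277 [9.93300796e-01 1.15557559e-01 1.16596375e+02 2.09584122e+02]
scene -1 343 [ 9.93685126e-01 -1.12204462e-01  1.12255615e+02 -2.11392929e+02]
top 1 338 [9.9227047e-01 1.2409406e-01 1.1631211e+02 2.1021025e+02]
top -1 298 [ 9.94151115e-01 -1.07997805e-01  1.09254028e+02 -2.09639496e+02]
jar [503. 397.  91.]
jar [503. 397.  92.]
mould [ 521. -477.   31.]
mould [ 521. -477.   31.]
```

View pics/c3.png

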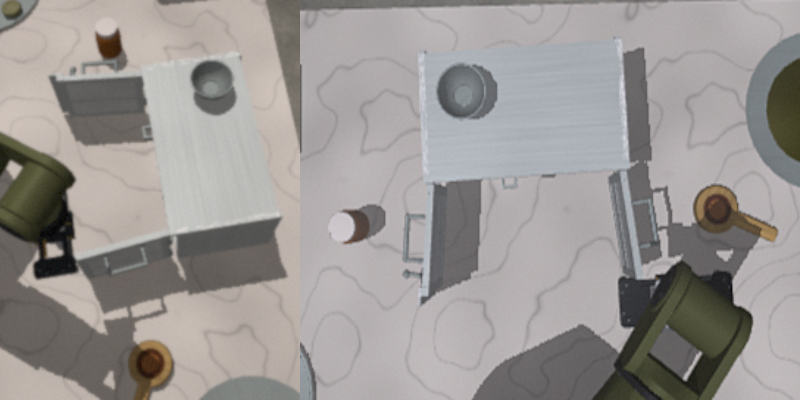

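Both leaves stand at about 1.68–1.70 rad. The bowl, jar and mould have not moved, and the tool is well clear.

```bash
python3 -c "
from cell import manip
print(manip.sign_off())"
```

```text
the job is handed in; nothing more can be done
None
```

I drew the bolt down about 22 mm, opened the left leaf first and then the right (both about 1.7 rad), saw no movement of the bowl, mould or jar, and handed the job in at about 13 s; the result wasn't reported back.

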